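Gauge the preserve jars and sort them

ROBOT

A 6-joint arm with a two-finger parallel gripper is mounted at the origin on the work surface. World frame = base frame: x ahead of the robot, y to its left, z up, the work surface at z = 0. Lengths are in m, angles in rad, forces in N, time in s.
With the tool pointing down it reaches from about 0.225 to 0.875 m from the base axis. Payload 3.4 kg.
Tool frame: the origin (TCP) lies at the very end of the fingers, on their centre line; the grasp point (between the pads) lies 19 mm behind it (grasp_offset is the distance from the TCP to the grasp point, in m); y points along the fingers, z is the direction in which the jaws open and shut, and the axes are right-handed (so a half turn about y gives the same grasp; the last joint's range is limited). The gripper opens to 85 mm and grips with 20 to 120 N. Pads are 22 mm wide; open, the fingers measure 114 mm over their backs; the gripper's body (76 mm by 85 mm) begins 54 mm behind the grasp point. The pads swing forward as they close: fully open they stand 13 mm farther back than shut.
Start: joints at [1.185, 0.276, 1.505, -0, 1.361, -0.121], TCP at [0.151, 0.555, 0.231] pointing down, gripper open.
Joint ranges: [-2.89, 2.89], [-0.75, 2.08], [0.22, 2.7], [-1.18, 4.32], [0.11, 2.71], [-2.7, 2.7]. Speed limits (rad/s): [2.57, 2.57, 3.14, 3.14, 3.14, 3.14].

INTERFACE

Orientations are given as a unit quaternion [w, x, y, z].
In Python, from rig import get_state, get_image, sign_off, grasp_offset gives the robot as it stands.
- The arm moves only by the shell command python3 -m jog 'ROWS' [FORCE]. ROWS is JSON, one flat list of numbers, 7 for each row, row after row: the closure in counts, from 0 (fully open) to 255 (shut), then the shift along the tool's x, y, z in cm, then the turn, a rotation vector about the tool's x, y, z in units of 8 degrees (1.0 is 8 degrees). In form: [jaw, tx, ty, tz, rx, ry, rz, jaw, tx, ty, tz, rx, ry, rz, ...]. A call has 1 to 12 rows; each row is the pose to reach, as a shift and turn from the pose commanded when the call began, along the tool's axes at that moment; what a row does not reach only later rows make up. A row lasts 1/8 s, in which the tool goes at most 62.5 mm and 10.7 degrees, less where a joint would pass 70% of its speed; a pose out of reach is approached as far as the arm can. A call with a gripper value outside its range is refused whole. The fingers move at their own pace and stop on an object; FORCE is the grip in N (left out, the last holds). Time passes only in rows, so rows that repeat a pose let the fingers close. It gives the time, the measured TCP pose, the force and the opening at its end, in the units of the state.
- get_state(): the state, without advancing time (a new reading comes with each control period).
- get_image(name): name is "scene" or "top" or "wrist"; returns a dict with "color" (480x640x3 uint8, blue, green, red), "mtx" (3x3 intrinsics, pixels), "R" (3x3) and "t" (3): a world point X has camera coordinates R X + t; the wrist camera has in their place "tool_from_camera" (4x4, takes a point from camera to tool coordinates, whose origin is the TCP and whose axes are the tool frame's). Camera axes: x right, y down, z forward; pixel columns grow to the right and rows downward; lengths in m; the calibration is good to about 2 mm. A picture is of the moment at which its call begins: read the wrist's pose just before it. There is no depth.
- sign_off(): hands the job in, once; it reports no verdict.
The state is a dict: "clock": time; "qpos": joint angles; "qd": joint speeds; "effort": joint torques, N m; "position": TCP position; "ee_rot": TCP orientation; "contact_force": force on the tool from outside, world axes, zero at the start; "moment": the same for the moment, N m; "width": finger opening in m.
Only numpy, scipy, OpenCV 4.12 (cv2) and the standard library are available. Lean on these libraries where they do the work, as an engineer would, in place of code of your own. Each camera call takes 0.05 s, during which the arm holds its last target.

TASK

Sort the three orange preserve jars with the green jar gauge: try each one in its gap by sliding it, upright and low over the bench, in from the flared end. Slide every jar that fits right through and leave it standing in the white pen behind the gauge; a jar that the gap stops goes upright into the red tray instead. Never lift a jar over the gauge or the pen, and leave the other things on the bench where they are.

Things in the scene. Friction and masses are not known exactly. Their poses are not given: they have to be found in the camera images.
- jar_1: One of three look-alike orange preserve jars, 120 mm high. Metal lid with orange sticker: 54 mm across, from height 94 to 120 mm; neck 50 mm across; shoulders from height 92 down to 78 mm; glass below that 62 mm (slim) or 71 mm (wide) across. Which are slim and which wide is not told. About 0.4 kg. Origin: centre of underside; z up the jar.
- jar_2: One of three look-alike orange preserve jars, 120 mm high. Metal lid with orange sticker: 54 mm across, from height 94 to 120 mm; neck 50 mm across; shoulders from height 92 down to 78 mm; glass below that 62 mm (slim) or 71 mm (wide) across. Which are slim and which wide is not told. About 0.4 kg. Origin: centre of underside; z up the jar.
- jar_3: One of three look-alike orange preserve jars, 120 mm high. Metal lid with orange sticker: 54 mm across, from height 94 to 120 mm; neck 50 mm across; shoulders from height 92 down to 78 mm; glass below that 62 mm (slim) or 71 mm (wide) across. Which are slim and which wide is not told. About 0.4 kg. Origin: centre of underside; z up the jar.
- gauge: Fixed green go/no-go jar gauge on the bench, open above, no floor, walls 55 mm high. Origin: bench level, middle of the throat; +x is the way jars slide. Throat: 65.5 mm gap between parallel plates 12 mm thick, x = -15 to 15 mm. In front, 45 degree flared guides, outer corners near x = -45, y = +-75 mm. A wide jar pushed in stops with its centre at about x = -29 mm.
- pen (a point): Middle of the white-painted pen behind the gauge, at bench level (92 mm along +x from the gauge's origin; same axes). Pen inside: 155 mm along x, 90 mm wide, closed at the far end; outside 106 mm wide, far face 86 mm beyond this point; walls 55 mm high, open above. Room for two slim jars in line.
- reject_tray: Red open tray, fixed, 124 x 124 mm outside, walls 45 mm high and 6 mm thick, floor about 6 mm thick. Origin: centre of its underside on the bench; x and y along its sides.
- bottle: Bystander: green glass bottle, 54 mm across, 150 mm high, standing. Origin: centre of underside.
- can: Bystander: can with blue label, 56 mm across, 80 mm high, standing. Origin: centre of underside.
- brush: Bystander: brush 200 mm long, lying along its own x axis, up to about 30 mm high. Origin: under its middle.
- pot: Bystander: terracotta flowerpot, 100 mm across, 85 mm high, standing. Origin: centre of underside.
- jam: Bystander: small dark red jam pot with white lid, 60 mm across, 65 mm high, standing. Origin: centre of underside.
- padlock: Bystander: brass padlock lying flat, 60 mm wide, about 92 mm long with its shackle, 26 mm high. Origin: under the middle of its case.
There are look-alikes about, which are no part of the job. Leave any purple look-alike of the jar_2 alone. What is shaped like the jar_1 but pink is not meant.

How it is judged:
By the outcome, as a careful person would: the job done as asked, in the order asked, and still so for the second after the job is handed in, with the robot touching nothing.
It also fails if it takes over 72 s, if anything falls off the work surface, if the arm or the gripper's body presses on something with over 40 N, if the wrist force passes 120 N, or if a joint passes its speed limit or range.

## Working session

There is one attempt and no reset: what is moved stays moved. The work goes in short steps, Python scripts to look and compute and a shell command to move; the robot and the scene stay as the last step left them, time stands still between calls to the robot, and variables do not carry over. Pictures are saved under pics/ and viewed, and the job is handed in when it is done.

```bash
ls; mkdir -p pics
python3 - <<'E'
from rig import get_state,get_image,grasp_offset
import cv2,json
s=get_state(); print(s, grasp_offset)
for n in ["scene","top"]:
    im=get_image(n); cv2.imwrite(f"pics/{n}0.png",im["color"]); print(n,im["mtx"],im["R"],im["t"])
E
```

```text
pics
{'clock': 0.0, 'qpos': array([ 1.18499996e+00,  2.76594910e-01,  1.50615457e+00,  2.57726837e-05,
        1.36068851e+00, -1.21058054e-01]), 'qd': array([ 1.02599298e-03, -3.73534955e-05, -1.74102160e-04, -7.79645997e-04,
       -1.54759320e-03, -3.14738259e-04]), 'effort': array([ 1.70202304e-03, -4.16760743e+01, -2.45807862e+01,  2.57618797e-05,
        1.09243824e-02, -9.48351158e-06]), 'position': array([0.15027854, 0.55446113, 0.23043122]), 'ee_rot': array([-0.7002911 ,  0.7015498 , -0.09350009,  0.09315568]), 'contact_force': array([-0.32824336, -0.20728029,  0.58756329]), 'moment': array([-0.00200946, -0.01735355,  0.03816396]), 'width': 0.0851622698613085} 0.0187
scene [[545.3928999    0.         324.75251719]
 [  0.         545.3928999  238.06827034]
 [  0.           0.           1.        ]] [[-0.7190813   0.69464952  0.01959936]
 [ 0.50024548  0.53700467 -0.67924991]
 [-0.48236557 -0.47863142 -0.7336453 ]] [ 0.43652697 -0.23741449  1.50340377]
top [[441.37328938   0.         319.98868073]
 [  0.         441.37328938 243.82042533]
 [  0.           0.           1.        ]] [[ 0.02699863 -0.99872326  0.04269564]
 [-0.99421256 -0.03127053 -0.10277909]
 [ 0.10398299 -0.03967365 -0.99378747]] [-0.07573211  0.55983505  0.95532985]
```

View pics/scene0.png

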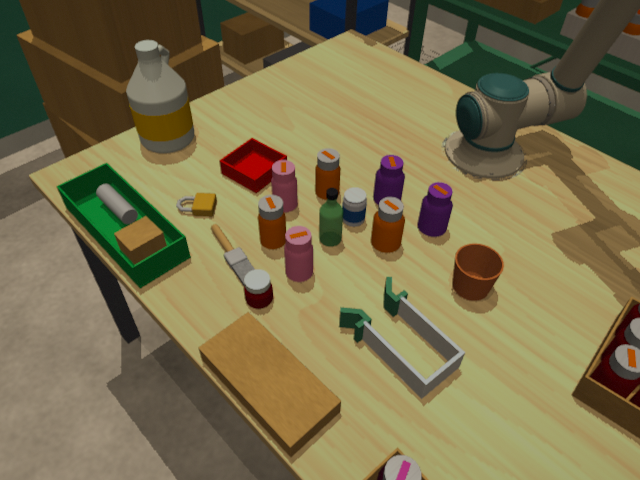

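View pics/top0.png

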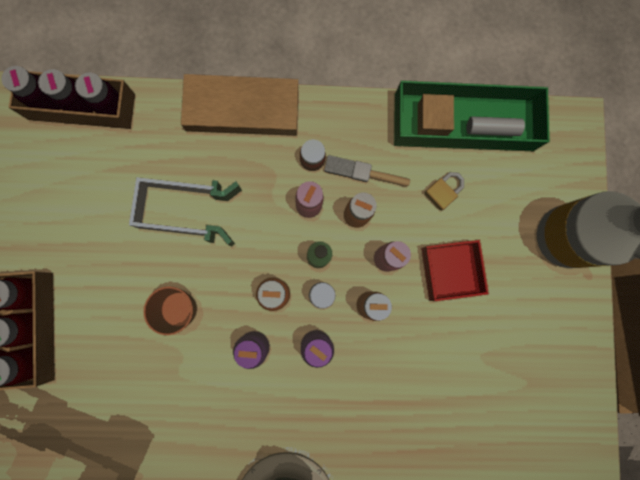

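Run:
```python
import cv2
t=cv2.imread("pics/top0.png"); s=cv2.imread("pics/scene0.png")
cv2.imwrite("pics/topc.png",cv2.resize(t[140:340,110:310],None,fx=3,fy=3,interpolation=cv2.INTER_CUBIC))
cv2.imwrite("pics/topd.png",cv2.resize(t[170:370,230:500],None,fx=2.95,fy=2.95,interpolation=cv2.INTER_CUBIC))
cv2.imwrite("pics/sc.png",cv2.resize(s[130:400,220:520],None,fx=2.2,fy=2.2,interpolation=cv2.INTER_CUBIC))
```

```text
(no output)
```

View pics/topc.png

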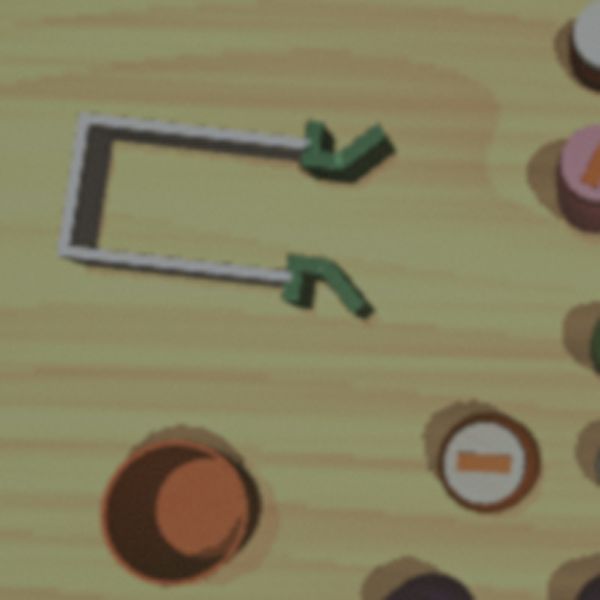

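View pics/topd.png

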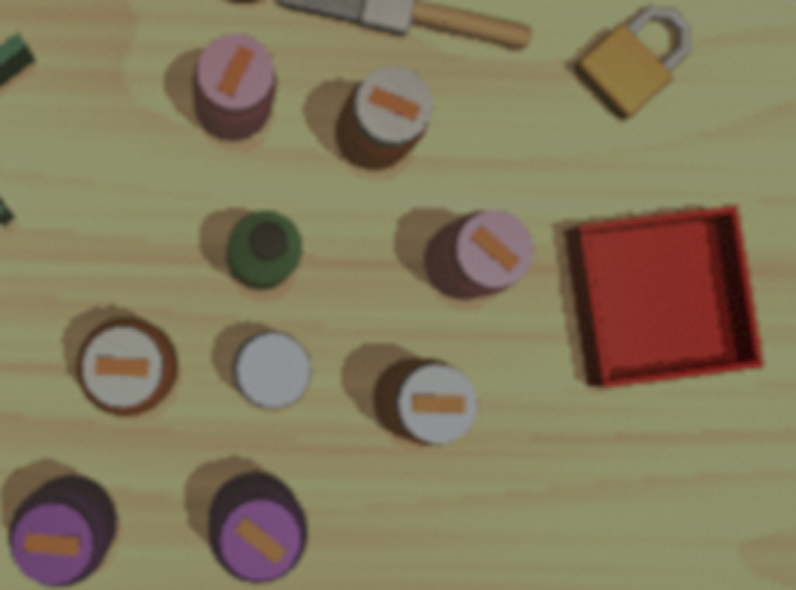

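View pics/sc.png

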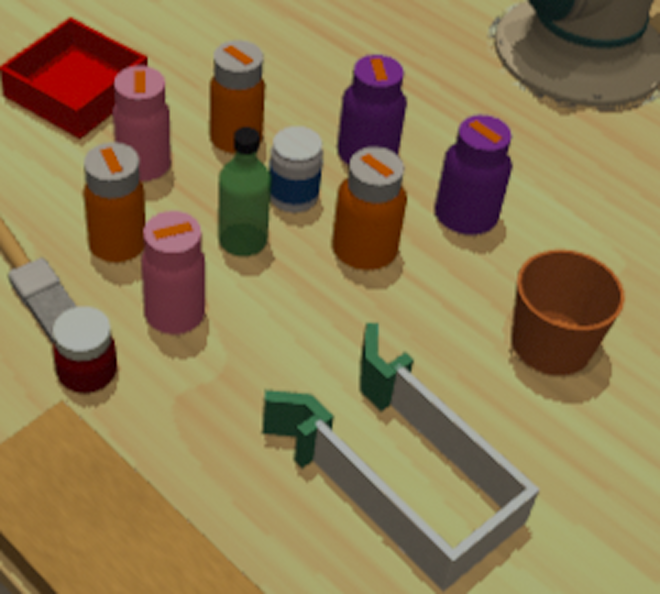

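```bash
cat > h.py <<'E'
import cv2,numpy as np
from rig import get_state,get_image
def ray(im,uv,z,R=None,t=None):
    R=im["R"] if R is None else R; t=im["t"] if t is None else t
    d=R.T@(np.linalg.inv(im["mtx"])@np.array([uv[0],uv[1],1.])); c=-R.T@t
    return c+d*(z-c[2])/d[2]
def proj(im,X):
    p=im["mtx"]@(im["R"]@np.array(X)+im["t"]); return p[:2]/p[2]
E
python3 - <<'E'
from h import *
im=get_image("top"); c=im["color"]; sc=get_image("scene")
hsv=cv2.cvtColor(c,cv2.COLOR_BGR2HSV)
# all bodies: lids via Hough on 4x upscaled
g=cv2.cvtColor(cv2.resize(c,None,fx=4,fy=4,interpolation=cv2.INTER_CUBIC),cv2.COLOR_BGR2GRAY)
for n,(u,v),z in [("A",(271,294),.12),("B",(363,206),.12),("C",(378,307),.12),("pink1",(310,194),.12),("pink2",(398,254),.12),("pur1",(249,353),.12),("pur2",(318,352),.12),("can",(322,295),.08),("jam",(312,153),.065),("bottle",(320,254),.06)]:
    x0,y0=(u-20)*4,(v-20)*4
    h=cv2.HoughCircles(g[y0:y0+160,x0:x0+160],cv2.HOUGH_GRADIENT,1.5,200,param1=80,param2=12,minRadius=44,maxRadius=64)
    if h is None: print(n,None);continue
    cu,cv_,r=h[0][0]; uv=((x0+cu+.5)/4-.5,(y0+cv_+.5)/4-.5)
    P=ray(im,uv,z); print(n,np.round(uv,1),round(r/4,1),np.round(P,4),"scene px",np.round(proj(sc,P),1))
E
python3 - <<'E'
import cv2
from h import *
im=get_image("top");c=im["color"];hsv=cv2.cvtColor(c,cv2.COLOR_BGR2HSV)
m=cv2.inRange(hsv,(45,60,0),(95,255,255)); m[:, :190]=0; m[:,260:]=0
# gauge key corners in crop/3 offsets
f=lambda x,y:(110+(x+.5)/3-.5,140+(y+.5)/3-.5)
for n,p in dict(pen_far_top=(83,115),pen_far_bot=(64,253),pen_near_top=(310,143),pen_near_bot=(292,277),plU_out=(308,122),plU_out2=(332,125),plL=(286,300),plL2=(308,307),flU=(379,125),flU2=(394,149),flL=(374,307),flL2=(361,318),thrU_R=(346,160),thrL_R=(329,264)).items():
    print(n,np.round(f(*p),1),np.round(ray(im,f(*p),.055)[:2],4))
f=lambda x,y:(230+(x+.5)/2.95-.5,170+(y+.5)/2.95-.5)
P=[ray(im,f(*p),.045)[:2] for p in [(568,228),(738,208),(763,365),(592,386)]]
print(np.round(P,4),np.round(np.mean(P,0),4),[np.linalg.norm(P[i]-P[i-1]) for i in range(4)])
E
```

```text
A [271.1 294.1] 13.2 [0.4486 0.0392 0.12  ] scene px [391.1 204.1]
B [363.4 204.6] 12.6 [ 0.6364 -0.143   0.12  ] scene px [270.  202.2]
C [378.4 306.3] 13.5 [ 0.4298 -0.1768  0.12  ] scene px [327.7 154.2]
pink1 [309.3 192.9] 13.3 [ 0.6567 -0.031   0.12  ] scene px [297.9 234.6]
pink2 [398.1 253.7] 13.2 [ 0.5372 -0.2157  0.12  ] scene px [282.6 166.2]
pur1 [250.2 353.1] 15.4 [0.3323 0.0757 0.12  ] scene px [437.7 187.9]
pur2 [317.7 351.3] 15.8 [ 0.3385 -0.057   0.12  ] scene px [391.2 161.3]
can [321.7 293.9] 11.2 [ 0.4512 -0.0638  0.08  ] scene px [354.8 194.6]
jam [312.8 150.4] 12.1 [ 0.7643 -0.0366  0.065 ] scene px [257.  278.1]
bottle [317.8 254.1] 13.6 [ 0.5363 -0.0541  0.06  ] scene px [331.2 220.8]
pen_far_top [137.3 178. ] [0.6905 0.3425]
pen_far_bot [131. 224.] [0.5893 0.3489]
pen_near_top [213.  187.3] [0.6759 0.1787]
pen_near_bot [207. 232.] [0.5772 0.1865]
plU_out [212.3 180.3] [0.6914 0.181 ]
plU_out2 [220.3 181.3] [0.6898 0.1635]
plL [205.  239.7] [0.5604 0.1899]
plL2 [212.3 242. ] [0.5559 0.1739]
flU [236.  181.3] [0.6911 0.1295]
flU2 [241.  189.3] [0.6737 0.1178]
flL [234.3 242. ] [0.5574 0.1269]
flL2 [230.  245.7] [0.5491 0.1358]
thrU_R [225. 193.] [0.6642 0.1521]
thrL_R [219.3 227.7] [0.5875 0.1606]
[[ 0.5604 -0.2861]
 [ 0.5797 -0.4163]
 [ 0.4618 -0.4341]
 [ 0.4429 -0.3045]] [ 0.5112 -0.3602] [np.float64(0.11900678948716167), np.float64(0.13164807225097266), np.float64(0.1192197066441887), np.float64(0.1309756433476076)]
```

```bash
cat >> h.py <<'E'
from scipy.spatial.transform import Rotation as Ro
def tool():
    s=get_state(); q=s["ee_rot"]; return np.array(s["position"]),Ro.from_quat([q[1],q[2],q[3],q[0]])
def plan(target,jaw_deg):
    """print shift (cm) and rot (8deg units); jaw axis heading jaw_deg in world, tool y straight down"""
    p,R=tool(); best=None
    for a in (jaw_deg,jaw_deg+180):
        z=np.array([np.cos(np.radians(a)),np.sin(np.radians(a)),0]);y=np.array([0,0,-1.]);x=np.cross(y,z)
        r=(R.inv()*Ro.from_matrix(np.c_[x,y,z])).as_rotvec()
        if best is None or np.linalg.norm(r)<np.linalg.norm(best): best=r
    print("shift cm",np.round(R.inv().apply(np.array(target)-p)*100,2),"turn",np.round(np.degrees(best)/8,3))
def st():
    s=get_state();p,R=tool();M=R.as_matrix()
    print("t",round(s["clock"],2),"p",np.round(p,4),"jaw",round(np.degrees(np.arctan2(M[1,2],M[0,2])),2),"down",np.round(M[:,1],3),"F",np.round(s["contact_force"],1),"w",round(s["width"],4),"q",np.round(s["qpos"],2))
E
python3 - <<'E'
from h import *
st(); im=get_image("wrist"); print(np.round(im["tool_from_camera"],3),im["mtx"]); cv2.imwrite("pics/w0.png",im["color"])
p,R=tool();print(np.round(R.as_matrix(),3))
plan([.56,.17,.30],86); plan([.56,.17,.30],-4)
E
```

```text
t 0.25 p [0.1504 0.5548 0.2309] jaw 74.83 down [-0.    -0.001 -1.   ] F [-0.2  0.6 -0. ] w 0.0855 q [ 1.19  0.28  1.51  0.    1.36 -0.12]
[[-0.     0.953  0.303 -0.078]
 [-0.    -0.303  0.953 -0.144]
 [ 1.     0.     0.     0.   ]
 [ 0.     0.     0.     1.   ]] [[341.54770256   0.         324.99033488]
 [  0.         341.54770256 240.93223505]
 [  0.           0.           1.        ]]
[[ 0.965 -0.     0.262]
 [-0.262 -0.001  0.965]
 [-0.    -1.    -0.001]]
shift cm [ 49.6   -6.89 -26.43] turn [ 4.000e-03 -1.396e+00 -1.000e-03]
shift cm [ 49.6   -6.89 -26.43] turn [4.000e-03 9.854e+00 3.000e-03]
```

Run:
```python
from h import *
plan([.625,.12,.30],-4)
```

```text
shift cm [ 57.18  -6.89 -29.55] turn [4.000e-03 9.854e+00 3.000e-03]
```

```bash
python3 -m jog '[0,57.2,-6.9,-29.5,0,9.85,0, 0,57.2,-6.9,-29.5,0,9.85,0, 0,57.2,-6.9,-29.5,0,9.85,0, 0,57.2,-6.9,-29.5,0,9.85,0, 0,57.2,-6.9,-29.5,0,9.85,0, 0,57.2,-6.9,-29.5,0,9.85,0, 0,57.2,-6.9,-29.5,0,9.85,0, 0,57.2,-6.9,-29.5,0,9.85,0, 0,57.2,-6.9,-29.5,0,9.85,0, 0,57.2,-6.9,-29.5,0,9.85,0, 0,57.2,-6.9,-29.5,0,9.85,0, 0,57.2,-6.9,-29.5,0,9.85,0]' 60
python3 - <<'E'
from h import *
st()
p,R=tool(); im=get_image("wrist"); T=im["tool_from_camera"]; cv2.imwrite("pics/w1.png",im["color"])
M=R.as_matrix(); Rc=(M@T[:3,:3]).T; t=-Rc@(M@T[:3,3]+p); np.savez("pics/w1.npz",mtx=im["mtx"],R=Rc,t=t); st()
E
```

```text
clock: 1.8
position: [0.6258, 0.1198, 0.2996]
ee_rot: [0.482, -0.482, 0.518, -0.517]
contact_force: [0.1, 0.5, -0.4]
width: 0.0856
t 1.8 p [0.6258 0.1198 0.2996] jaw -4.09 down [-0.001  0.001 -1.   ] F [ 0.1  0.5 -0.4] w 0.0856 q [0.08 0.35 1.24 0.   1.56 0.15]
t 1.85 p [0.6247 0.121  0.2998] jaw -3.99 down [-0.002  0.001 -1.   ] F [-0.5  0.4 -0.1] w 0.0855 q [0.08 0.34 1.24 0.   1.56 0.15]
```

View pics/w1.png

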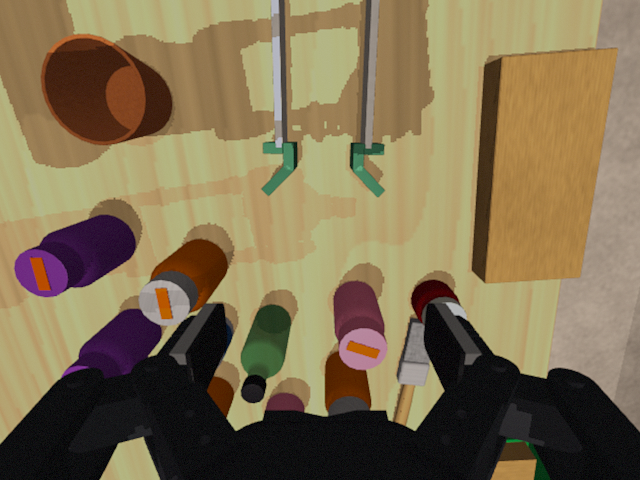

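Run:
```python
import cv2
t=cv2.imread("pics/w1.png")
cv2.imwrite("pics/w1c.png",cv2.resize(t[120:210,250:400],None,fx=5,fy=5,interpolation=cv2.INTER_CUBIC))
cv2.imwrite("pics/w1d.png",cv2.resize(t[0:150,250:400],None,fx=4,fy=4,interpolation=cv2.INTER_CUBIC))
```

```text
(no output)
```

View pics/w1c.png

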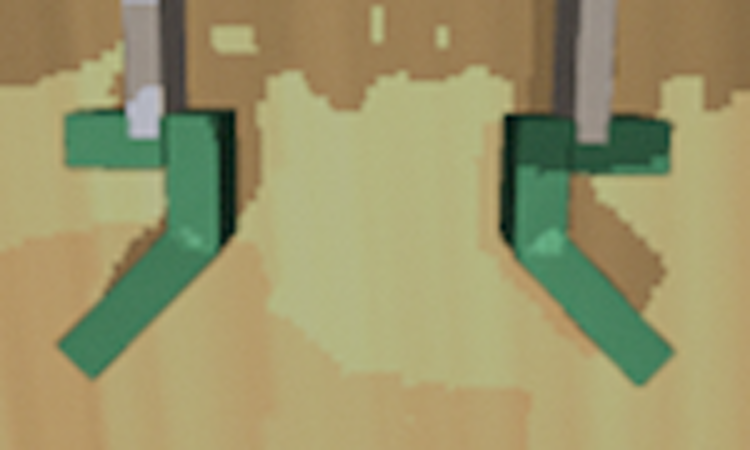

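View pics/w1d.png

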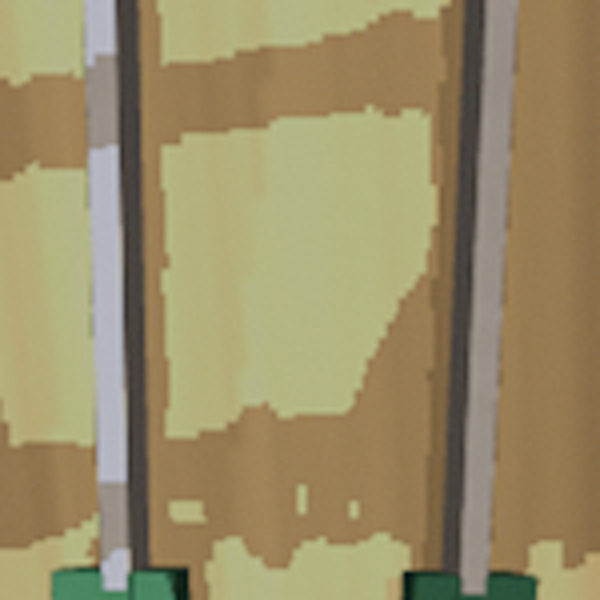

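Run:
```python
from h import *
im=dict(np.load("pics/w1.npz"))
c=lambda x,y:ray(im,(250+(x+.5)/5-.5,120+(y+.5)/5-.5),.055)[:2]
d=lambda x,y:ray(im,(250+(x+.5)/4-.5,(y+.5)/4-.5),.055)[:2]
L=[c(218,115),c(218,245)];Rr=[c(518,118),c(517,250)]
print("throat",np.round(L+Rr,4), "width",np.linalg.norm(L[0]-Rr[0]),np.linalg.norm(L[1]-Rr[1]),"mid",(sum(L)+sum(Rr))/4)
F=[c(57,346),c(93,380),c(675,352),c(640,386)];print("flare mid",np.round((F[0]+F[2])/2,4),np.round((F[1]+F[3])/2,4),np.linalg.norm(F[0]-F[2]))
P=[d(116,0),d(130,570),d(483,0),d(462,570)];print("pen mid far/near",(P[0]+P[2])/2,(P[1]+P[3])/2,"w",np.linalg.norm(P[0]-P[2]))
a=(P[0]+P[2]-P[1]-P[3]);print("axis",np.degrees(np.arctan2(a[1],a[0])))
for q in [F[0]-F[2],F[1]-F[3],L[0]-Rr[0],L[1]-Rr[1]]: print(np.degrees(np.arctan2(q[1],q[0]))-90+180)
for q in (P[0]-P[1],P[2]-P[3]):print("wall",np.degrees(np.arctan2(q[1],q[0])))
# jar lids
for n,uv in dict(A=(165,301),).items(): print(n,ray(im,uv,.12))
```

```text
throat [[0.5957 0.1894]
 [0.593  0.1616]
 [0.6611 0.1842]
 [0.6596 0.1558]] width 0.0655689015600275 0.06684188298734031 mid [0.62733847 0.17275329]
flare mid [0.6243 0.1361] [0.6238 0.1283] 0.14062227903865862
pen mid far/near [0.63939186 0.32056997] [0.62892339 0.18756998] w 0.08939065231755207
axis 85.49951154405535
265.3836822189267
265.30834209759564
265.38480851616805
264.99621610897196
wall 85.23107432438589
wall 85.76800750960425
A [0.45144127 0.04091213 0.12      ]
```

Run:
```python
from h import *
st();plan([.45,.04,.17],-4.6);plan([.45,.04,.088],-4.6)
```

```text
t 1.85 p [0.6247 0.121  0.2998] jaw -3.99 down [-0.002  0.001 -1.   ] F [-0.5  0.4 -0.1] w 0.0855 q [0.08 0.34 1.24 0.   1.56 0.15]
shift cm [  9.31  13.   -16.83] turn [ 0.015  0.076 -0.007]
shift cm [  9.32  21.2  -16.82] turn [ 0.015  0.076 -0.007]
```

```bash
python3 -m jog '[0,9.3,13,-16.8,0,0.08,0, 0,9.3,13,-16.8,0,0.08,0, 0,9.3,13,-16.8,0,0.08,0, 0,9.3,13,-16.8,0,0.08,0, 0,9.3,13,-16.8,0,0.08,0, 0,9.3,16,-16.8,0,0.08,0, 0,9.3,21.2,-16.8,0,0.08,0, 0,9.3,21.2,-16.8,0,0.08,0, 255,9.3,21.2,-16.8,0,0.08,0, 255,9.3,21.2,-16.8,0,0.08,0, 255,9.3,21.2,-16.8,0,0.08,0, 255,9.3,21.2,-16.8,0,0.08,0]' 60
python3 - <<'E'
from h import *
st(); im=get_image("wrist"); cv2.imwrite("pics/w2.png",im["color"]);plan([.618,.062,.091],-4.6)
E
```

```text
clock: 3.35
position: [0.4525, 0.0397, 0.0907]
ee_rot: [-0.48, 0.478, -0.519, 0.521]
contact_force: [-2.5, 1.6, 5.9]
width: 0.0528
t 3.35 p [0.4525 0.0397 0.0907] jaw -4.61 down [ 0.004  0.    -1.   ] F [-2.5  1.6  5.9] w 0.0528 q [-0.07  0.23  1.97  0.    0.94  0.01]
shift cm [-3.56  0.03 16.31] turn [-0.026 -0.002 -0.004]
```

View pics/w2.png

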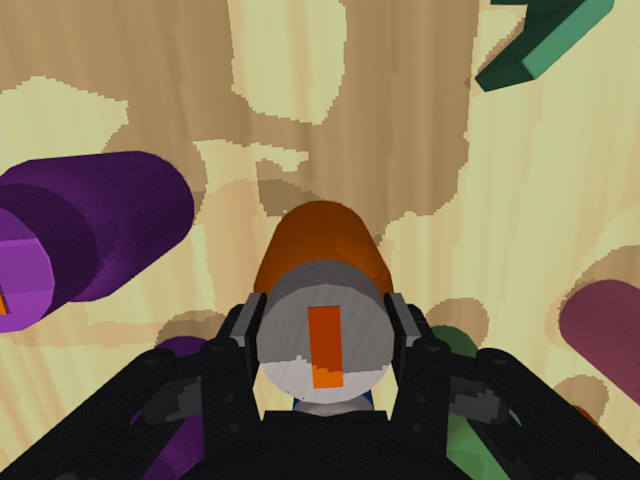

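```bash
cat >> h.py <<'E'
def avg(n=4):
    P=[];W=[];F=[]
    for _ in range(n):
        get_image("wrist"); s=get_state(); P.append(s["position"]);W.append(s["width"]);F.append(s["contact_force"])
    P=np.array(P); print("avg p",np.round(P.mean(0),4),"sd",np.round(P.std(0),4),"F",np.round(np.mean(F,0),1),"w",round(np.mean(W),4)); return P.mean(0)
E
python3 -m jog '[255,0,-0.4,0,0,0,0, 255,-1,-0.4,4,0,0,0, 255,-2,-0.4,8,0,0,0, 255,-3,-0.4,13,0,0,0, 255,-3.6,-0.4,16.3,0,0,0, 255,-3.6,-0.4,16.3,0,0,0, 255,-3.6,-0.4,16.3,0,0,0]' 60
python3 - <<'E'
from h import *
st();avg();st()
im=get_image("wrist"); cv2.imwrite("pics/w3.png",im["color"])
E
```

```text
clock: 4.28
position: [0.6154, 0.0623, 0.0918]
ee_rot: [0.479, -0.48, 0.52, -0.519]
contact_force: [0.2, 0.3, -4.1]
width: 0.0528
t 4.28 p [0.6154 0.0623 0.0918] jaw -4.61 down [-0.003  0.    -1.   ] F [ 0.2  0.3 -4.1] w 0.0528 q [-0.01  0.44  1.61  0.    1.09  0.07]
avg p [0.6153 0.0622 0.0922] sd [0.0002 0.     0.0002] F [ 0.2 -0.2 -4.5] w 0.0525
t 4.47 p [0.6156 0.0622 0.0924] jaw -4.62 down [-0.001  0.    -1.   ] F [ 0.7 -0.3 -3.9] w 0.0525 q [-0.01  0.44  1.61  0.    1.09  0.07]
```

View pics/w3.png

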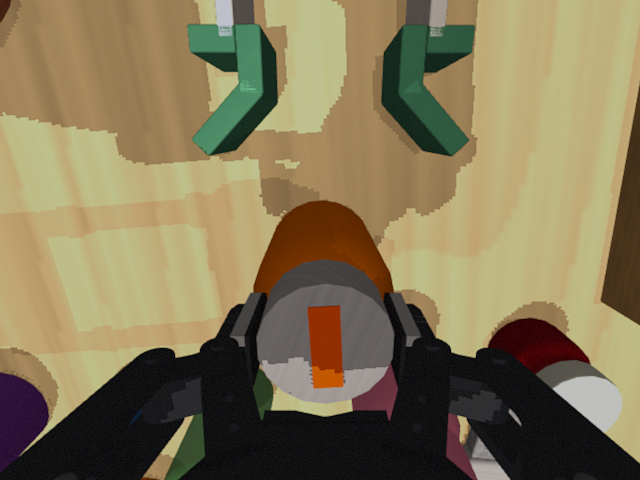

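Run:
```python
import cv2
t=cv2.imread("pics/w3.png")
cv2.imwrite("pics/w3c.png",cv2.resize(t[0:165,180:485],None,fx=2.6,fy=2.6,interpolation=cv2.INTER_CUBIC))
```

```text
(no output)
```

View pics/w3c.png

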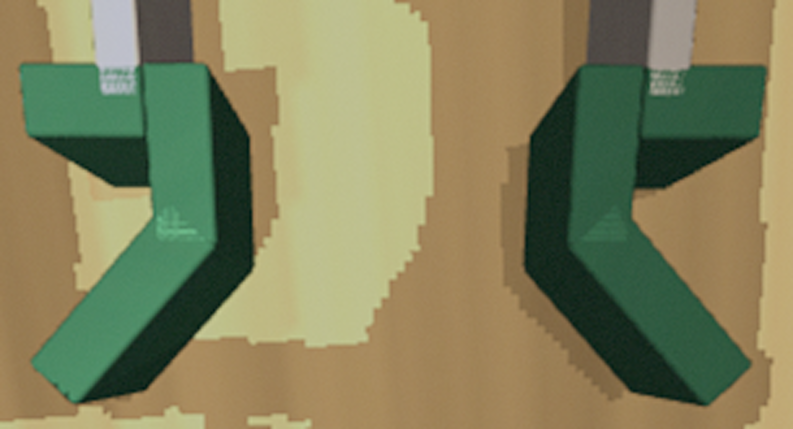

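```bash
cat >> h.py <<'E'
def wcam(p,R):
    im=get_image("wrist"); T=im["tool_from_camera"]; M=R.as_matrix(); Rc=(M@T[:3,:3]).T
    return dict(mtx=im["mtx"],R=Rc,t=-Rc@(M@T[:3,3]+p),color=im["color"])
E
python3 - <<'E'
from h import *
a=np.radians(-4.6);z=np.array([np.cos(a),np.sin(a),0]);y=np.array([0,0,-1.]);x=np.cross(y,z);M=Ro.from_matrix(np.c_[x,y,z])
p=np.array([.6154,.0622,.0923]); im=wcam(p,M)
for n,h,Lp,Rp in [("top1",.055,(208,64),(581,66)),("top2",.055,(216,242),(568,244)),("fo",.055,(31,363),(752,365)),("fi",.055,(79,403),(708,405)),("bot",0,(249,138),(531,137)),("bot2",0,(254,268),(524,270))]:
    f=lambda q:ray(im,(180+(q[0]+.5)/2.6-.5,(q[1]+.5)/2.6-.5),h)
    A,B=f(Lp),f(Rp); m=M.inv().apply((A+B)/2-p)
    print(n,np.round((A+B)[:2]/2,4),"w",round(np.linalg.norm(A-B),4),"tool x,z of mid mm",np.round(m[[0,2]]*1000,1), "dir",round(np.degrees(np.arctan2(*(A-B)[[1,0]]))-90,2))
E
```

```text
top1 [0.6283 0.1867] w 0.0664 tool x,z of mid mm [-125.1    2.9] dir 85.16
top2 [0.6257 0.1576] w 0.0661 tool x,z of mid mm [-95.9   2.6] dir 85.12
fo [0.624  0.1359] w 0.1408 tool x,z of mid mm [-74.1   2.6] dir 85.27
fi [0.6238 0.1283] w 0.1244 tool x,z of mid mm [-66.5   3.1] dir 85.24
bot [0.6282 0.1862] w 0.0669 tool x,z of mid mm [-124.6    2.8] dir 85.61
bot2 [0.6258 0.1573] w 0.0667 tool x,z of mid mm [-95.6   2.7] dir 85.03
```

```bash
python3 -m jog '[255,-1,0,0.28,0,0,0, 255,-4,0,0.28,0,0,0, 255,-7,0,0.28,0,0,0, 255,-7.6,0,0.28,0,0,0, 255,-7.9,0,0.28,0,0,0, 255,-8.1,0,0.28,0,0,0, 255,-8.2,0,0.28,0,0,0, 255,-8.3,0,0.28,0,0,0, 255,-8.4,0,0.28,0,0,0]' 40
python3 - <<'E'
from h import *
avg(2)
E
```

```text
clock: 5.7
position: [0.6266, 0.1448, 0.0925]
ee_rot: [-0.479, 0.48, -0.519, 0.52]
contact_force: [0.5, -2.5, -4.6]
width: 0.0524
avg p [0.6266 0.1449 0.0924] sd [0. 0. 0.] F [ 1.  -2.2 -4.8] w 0.0524
```

```bash
python3 -m jog '[255,-0.1,0,0,0,0,0, 255,-0.2,0,0,0,0,0, 255,-0.3,0,0,0,0,0, 255,-0.4,0,0,0,0,0]'
python3 - <<'E'
from h import *
p=avg(2);p,R=tool();im=wcam(p,R);cv2.imwrite("pics/w4.png",im["color"])
E
```

```text
clock: 6.3
position: [0.6267, 0.1472, 0.0926]
ee_rot: [-0.479, 0.481, -0.518, 0.521]
contact_force: [0.2, -8.5, -1.7]
width: 0.052
avg p [0.6267 0.1472 0.0926] sd [0. 0. 0.] F [ 0.5 -8.7 -2.5] w 0.0525
```

View pics/w4.png

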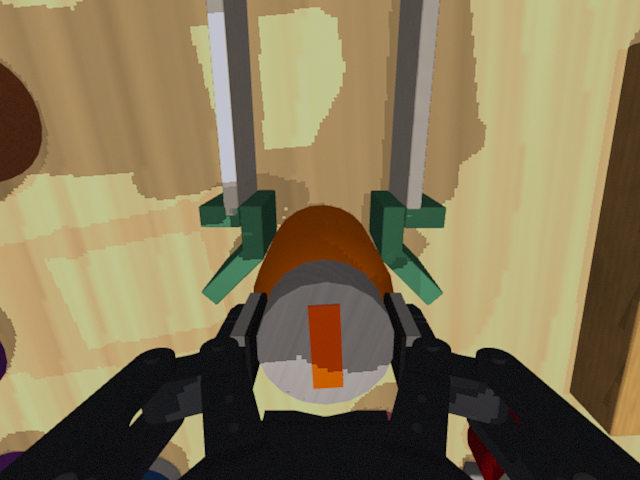

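```bash
python3 -m jog '[255,-0.2,0,0,0,0,0, 255,-0.4,0,0,0,0,0, 255,-0.5,0,0,0,0,0, 255,-0.5,0,0,0,0,0]'
python3 - <<'E'
from h import *
p=avg(2);p,R=tool();im=wcam(p,R);cv2.imwrite("pics/w5.png",im["color"])
E
```

```text
clock: 6.95
position: [0.6266, 0.1509, 0.0927]
ee_rot: [-0.478, 0.482, -0.518, 0.521]
contact_force: [-0.5, -11.0, -0.6]
width: 0.0527
avg p [0.6266 0.1508 0.0927] sd [0. 0. 0.] F [ -0.  -11.3  -0.8] w 0.0526
```

View pics/w5.png

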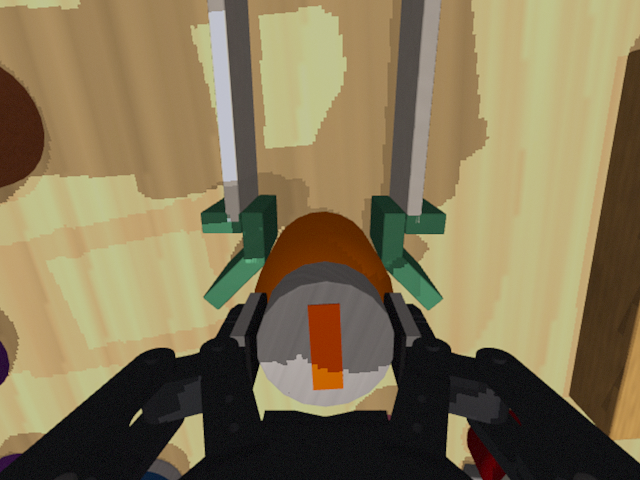

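```bash
python3 -m jog '[255,3,0,0,0,0,0, 255,9,0,0,0,0,0, 255,9.3,0,0,0,0,0, 255,9.3,-6,0,0,0,0, 255,9.3,-12,0,0,0,0, 255,9.3,-18,0,0,0,0, 255,9.3,-18,0,0,0,0, 255,14,-18,-1,0,0,0, 255,20,-18,-2,0,0,0, 255,26,-18,-3,0,0,0, 255,32,-18,-4,0,0,0, 255,38,-18,-5,0,0,0]' 60
python3 - <<'E'
from h import *
st();plan([.511,-.36,.275],-4.6);im=get_image("top");cv2.imwrite("pics/t1.png",im["color"])
E
```

```text
clock: 8.6
position: [0.5454, -0.2199, 0.2699]
ee_rot: [0.48, -0.479, 0.521, -0.518]
contact_force: [0.4, -0.1, -4.1]
width: 0.0523
t 8.6 p [ 0.5454 -0.2199  0.2699] jaw -4.58 down [-0.002  0.004 -1.   ] F [ 0.4 -0.1 -4.1] w 0.0523 q [-0.5   0.28  1.4   0.    1.46 -0.42]
shift cm [14.24 -0.56 -2.32] turn [ 0.02   0.003 -0.028]
```

View pics/t1.png

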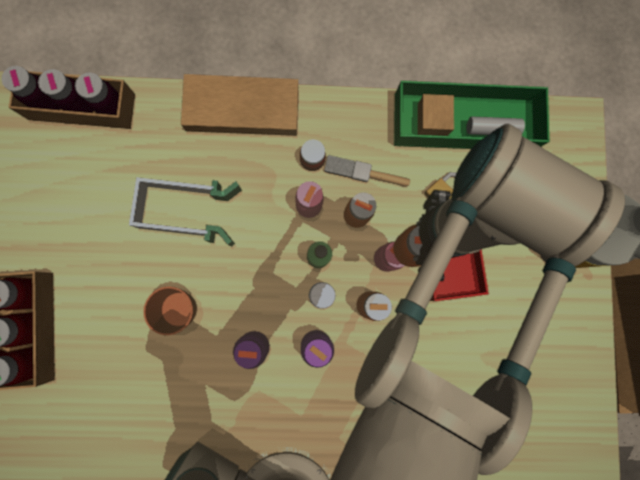

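```bash
python3 -m jog '[255,6,0,-1,0,0,0, 255,12,0,-2,0,0,0, 255,14.2,0,-2.3,0,0,0, 255,14.2,0,-2.3,0,0,0, 255,14.2,6,-2.3,0,0,0, 255,14.2,10,-2.3,0,0,0, 255,14.2,12,-2.3,0,0,0,255,14.2,12,-2.3,0,0,0]' 60
python3 - <<'E'
from h import *
st();avg(2);p,R=tool();im=wcam(p,R);cv2.imwrite("pics/w6.png",im["color"])
E
```

```text
clock: 9.65
position: [0.5116, -0.3561, 0.1496]
ee_rot: [0.48, -0.48, 0.522, -0.517]
contact_force: [0.2, -0.2, -5.1]
width: 0.0522
t 9.65 p [ 0.5116 -0.3561  0.1496] jaw -4.52 down [-0.004  0.006 -1.   ] F [ 0.2 -0.2 -5.1] w 0.0522 q [-0.72  0.4   1.52  0.    1.23 -0.64]
avg p [ 0.5129 -0.3579  0.1521] sd [0.0003 0.0005 0.0006] F [ 0.5 -0.3 -4.5] w 0.0522
```

View pics/w6.png

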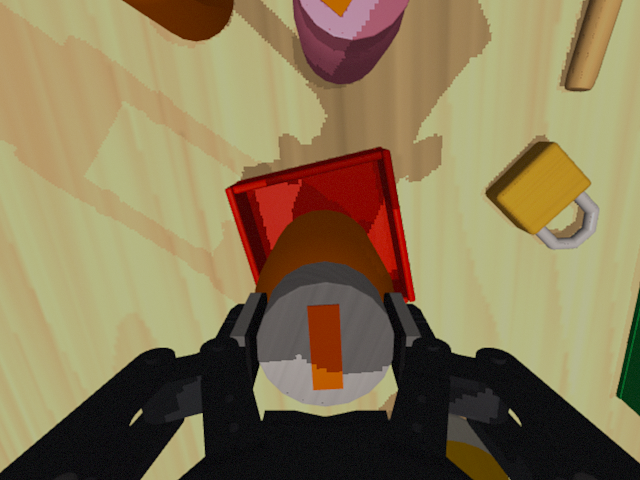

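Run:
```python
from h import *
p,R=tool();im=wcam(p,R)
A,B=ray(im,(228,187),.045),ray(im,(387,149),.045);C=ray(im,(413,299),.045)
d=(B-A)/np.linalg.norm(B-A);n=np.array([d[1],-d[0],0]);n=n if n[1]<0 else -n
print(p,A,B,C,np.linalg.norm(B-A),"centre",(A+B)/2+n*.062)
```

```text
[ 0.51341375 -0.35916159  0.15346442] [ 0.44554342 -0.31433042  0.045     ] [ 0.56297186 -0.29652033  0.045     ] [ 0.58132076 -0.41704028  0.045     ] 0.11877136900099641 centre [ 0.51355471 -0.36672435  0.045     ]
```

```bash
python3 -m jog '[255,0.4,3,0,0,0,0, 255,0.4,4.5,0,0,0,0, 255,0.4,5.2,0,0,0,0, 255,0.4,5.4,0,0,0,0, 255,0.4,5.4,0,0,0,0]' 60
python3 - <<'E'
from h import *
avg(3)
E
```

```text
clock: 10.48
position: [0.5123, -0.364, 0.0989]
ee_rot: [-0.48, 0.479, -0.519, 0.52]
contact_force: [-0.1, -0.3, -3.6]
width: 0.0525
avg p [ 0.5123 -0.364   0.099 ] sd [0. 0. 0.] F [ 0.2  0.1 -4.6] w 0.0525
```

Still carrying its weight; lower a few mm more until it touches, then release.

```bash
python3 -m jog '[255,0,0.2,0,0,0,0, 255,0,0.4,0,0,0,0, 255,0,0.4,0,0,0,0]' 60
python3 - <<'E'
from h import *
avg(2)
E
```

```text
clock: 11.0
position: [0.5123, -0.3652, 0.0975]
ee_rot: [-0.479, 0.48, -0.518, 0.521]
contact_force: [-2.9, -0.2, 9.2]
width: 0.0525
avg p [ 0.5123 -0.3652  0.0974] sd [0. 0. 0.] F [-2.6  0.1  9.5] w 0.0524
```

```bash
python3 -m jog '[0,0,0,0,0,0,0, 0,0,0,0,0,0,0, 0,0,0,0,0,0,0, 0,0,-3,0,0,0,0, 0,0,-9,0,0,0,0, 0,0,-15,0,0,0,0, 0,-6,-15,-3,0,0,0, 0,-12,-15,-6,0,0,0, 0,-15,-15,-9,0,0,0,0,-15,-15,-9,0,0,0]' 60
python3 - <<'E'
from h import *
avg(2);p,R=tool();im=wcam(p,R);cv2.imwrite("pics/w7.png",im["color"]);st()
im=get_image("top");cv2.imwrite("pics/t2.png",im["color"])
im=get_image("scene");cv2.imwrite("pics/s2.png",im["color"])
E
```

```text
clock: 12.35
position: [0.4318, -0.2037, 0.2444]
ee_rot: [0.48, -0.48, 0.52, -0.518]
contact_force: [0.2, -1.1, -0.7]
width: 0.0853
avg p [ 0.4342 -0.2065  0.2447] sd [0.0005 0.0006 0.    ] F [ 0.3 -0.   0.3] w 0.0852
t 12.5 p [ 0.4351 -0.2078  0.2446] jaw -4.61 down [ 0.001 -0.001 -1.   ] F [-0.1 -2.  -0.7] w 0.0853 q [-0.59  0.13  1.67 -0.    1.35 -0.51]
```

View pics/w7.png

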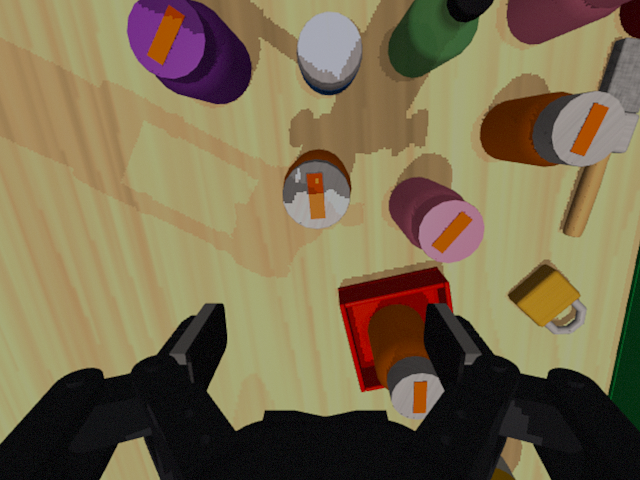

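View pics/s2.png

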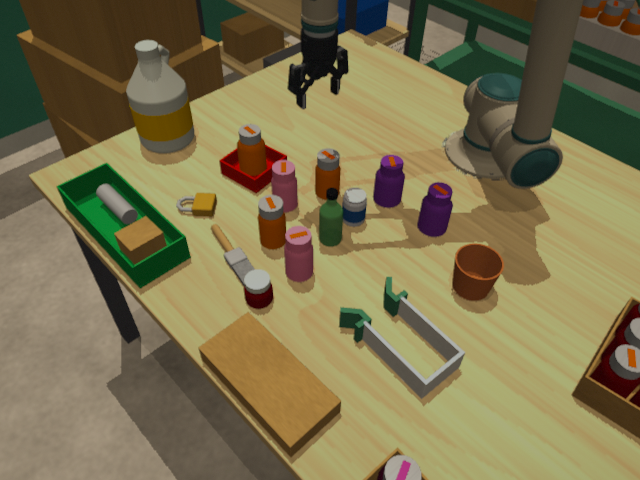

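Run:
```python
from h import *
p=avg(2);p,R=tool();im=wcam(p,R)
hsv=cv2.cvtColor(im["color"],cv2.COLOR_BGR2HSV)
g=cv2.cvtColor(im["color"],cv2.COLOR_BGR2GRAY)
for n,(u,v) in dict(C=(317,190),B=(589,128)).items():
    x0,y0=u-48,v-48
    h=cv2.HoughCircles(g[y0:y0+96,x0:x0+96],cv2.HOUGH_GRADIENT,1.5,200,param1=80,param2=12,minRadius=28,maxRadius=40)
    c=h[0][0]; uv=(x0+c[0],y0+c[1]); print(n,uv,c[2],ray(im,uv,.12))
C=ray(im,(317,190),.12)
plan([.431,-.177,.17],-4.6);plan([.431,-.177,.089],-4.6)
```

```text
avg p [ 0.435  -0.2081  0.244 ] sd [0.0001 0.0001 0.    ] F [-0.3  0.   0.1] w 0.0857
C (np.float32(316.25), np.float32(192.25)) 34.15 [ 0.43074203 -0.17464968  0.12      ]
B (np.float32(595.75), np.float32(128.75)) 39.1 [ 0.64231024 -0.14423892  0.12      ]
shift cm [-3.04  7.39 -0.63] turn [ 0.003 -0.007 -0.002]
shift cm [-3.04 15.49 -0.62] turn [ 0.003 -0.007 -0.002]
```

```bash
python3 -m jog '[0,-3.1,3,-0.6,0,0,0, 0,-3.1,7.4,-0.6,0,0,0, 0,-3.1,7.4,-0.6,0,0,0, 0,-3.1,12,-0.6,0,0,0, 0,-3.1,15,-0.6,0,0,0, 0,-3.1,15.4,-0.6,0,0,0, 0,-3.1,15.4,-0.6,0,0,0, 255,-3.1,15.4,-0.6,0,0,0, 255,-3.1,15.4,-0.6,0,0,0, 255,-3.1,15.4,-0.6,0,0,0, 255,-3.1,15.4,-0.6,0,0,0]' 60
python3 - <<'E'
from h import *
st();p,R=tool();im=wcam(p,R);cv2.imwrite("pics/w8.png",im["color"])
for z in (.27,.094): plan([.6182,.062,z],-4.6)
E
```

```text
clock: 14.12
position: [0.4313, -0.1761, 0.0918]
ee_rot: [-0.48, 0.479, -0.519, 0.52]
contact_force: [-1.6, -0.5, 6.3]
width: 0.0526
t 14.12 p [ 0.4313 -0.1761  0.0918] jaw -4.6 down [ 0.002 -0.001 -1.   ] F [-1.6 -0.5  6.3] w 0.0526 q [-0.54  0.24  1.94 -0.    0.95 -0.46]
shift cm [-25.21 -17.81  16.76] turn [-0.014  0.     0.009]
shift cm [-25.23  -0.21  16.72] turn [-0.014  0.     0.009]
```

View pics/w8.png

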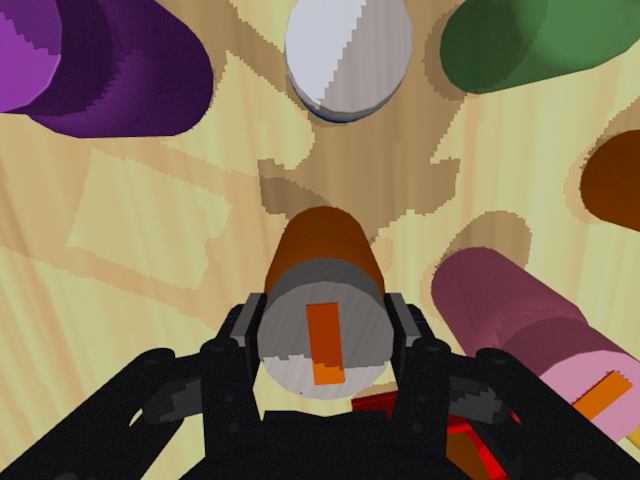

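```bash
python3 -m jog '[255,0,-6,0,0,0,0, 255,0,-12,0,0,0,0, 255,0,-18,0,0,0,0, 255,0,-18,0,0,0,0, 255,-5,-18,3.3,0,0,0, 255,-10,-18,6.6,0,0,0, 255,-15,-18,10,0,0,0, 255,-20,-18,13.4,0,0,0, 255,-25.2,-18,16.8,0,0,0, 255,-25.2,-18,16.8,0,0,0, 255,-25.2,-13,16.8,0,0,0, 255,-25.2,-8,16.8,0,0,0]' 60
python3 - <<'E'
from h import *
avg(4)
plan([.6182,.062,.093],-4.6)
E
```

```text
clock: 15.68
position: [0.6169, 0.0616, 0.1677]
ee_rot: [0.479, -0.48, 0.52, -0.519]
contact_force: [0.8, -0.3, -2.9]
width: 0.0523
avg p [0.6137 0.0615 0.1643] sd [0.0024 0.     0.0036] F [-1.  -0.5 -5.1] w 0.0523
shift cm [-0.06  7.62  0.12] turn [ 0.026 -0.005  0.003]
```

```bash
python3 -m jog '[255,0,4,0,0,0,0, 255,0,7,0,0,0,0, 255,0,7.5,0,0,0,0, 255,0,7.5,0,0,0,0]' 60
python3 - <<'E'
from h import *
avg(5)
p,R=tool();im=wcam(p,R);cv2.imwrite("pics/w9.png",im["color"])
cv2.imwrite("pics/w9c.png",cv2.resize(im["color"][0:165,180:485],None,fx=2.6,fy=2.6,interpolation=cv2.INTER_CUBIC))
E
```

```text
clock: 16.38
position: [0.6201, 0.0619, 0.0974]
ee_rot: [-0.48, 0.478, -0.519, 0.521]
contact_force: [-0.1, 0.7, -4.4]
width: 0.0521
avg p [0.62   0.062  0.0974] sd [0.0004 0.0001 0.0003] F [-0.1 -0.1 -4.1] w 0.0524
```

View pics/w9c.png

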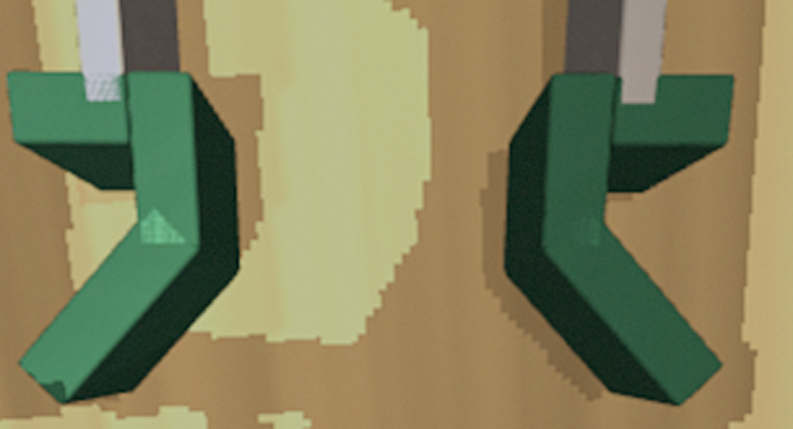

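View pics/w9.png

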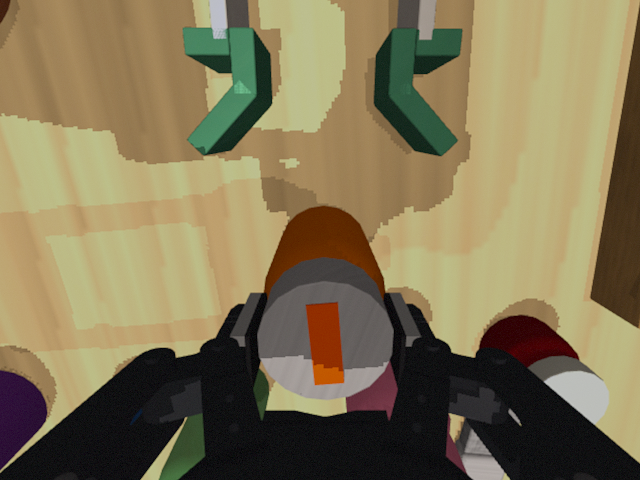

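```bash
cat >> h.py <<'E'
def align(p,items,jaw=-4.6,sc=2.6,ox=180):
    a=np.radians(jaw);z=np.array([np.cos(a),np.sin(a),0]);y=np.array([0,0,-1.]);x=np.cross(y,z);M=Ro.from_matrix(np.c_[x,y,z])
    p=np.array(p); im=wcam(p,M)
    for n,h,Lp,Rp in items:
        f=lambda q:ray(im,(ox+(q[0]+.5)/sc-.5,(q[1]+.5)/sc-.5),h)
        A,B=f(Lp),f(Rp); m=M.inv().apply((A+B)/2-p)
        print(n,np.round((A+B)[:2]/2,4),"w",round(np.linalg.norm(A-B),4),"tool x,z of mid mm",np.round(m[[0,2]]*1000,1), "dir",round(np.degrees(np.arctan2(*(A-B)[[1,0]]))-90,2))
E
python3 - <<'E'
from h import *
st()
align([.6199,.062,.0974],[("top1",.055,(190,72),(553,74)),("top2",.055,(198,245),(543,245)),("fo",.055,(20,362),(721,365)),("fi",.055,(64,403),(679,405))])
E
```

```text
t 16.68 p [0.6191 0.0621 0.0965] jaw -4.61 down [ 0.002  0.    -1.   ] F [ 0.1  0.1 -4.4] w 0.052 q [-0.01  0.44  1.6   0.    1.1   0.07]
top1 [0.6287 0.1869] w 0.0666 tool x,z of mid mm [-125.2   -1.2] dir 85.15
top2 [0.6261 0.1579] w 0.0667 tool x,z of mid mm [-96.1  -1.5] dir 85.42
fo [0.6244 0.136 ] w 0.1407 tool x,z of mid mm [-74.1  -1.5] dir 85.18
fi [0.6239 0.1281] w 0.1251 tool x,z of mid mm [-66.2  -1.3] dir 85.24
```

```bash
python3 -m jog '[255,0,0.2,0,0,0,0, 255,-2,0.2,0,0,0,0, 255,-4,0.2,0,0,0,0, 255,-6,0.2,0,0,0,0, 255,-6,0.2,0,0,0,0, 255,-6,0.2,0,0,0,0]' 60
python3 - <<'E'
from h import *
p=avg(4); print("line x",.6184+(p[1]-.062)*.0812)
E
```

```text
clock: 17.48
position: [0.6232, 0.1222, 0.0932]
ee_rot: [-0.48, 0.48, -0.519, 0.52]
contact_force: [-0.5, -0.5, -4.3]
width: 0.0525
avg p [0.6233 0.1215 0.0933] sd [0.0001 0.0002 0.    ] F [-0.2 -0.2 -3.8] w 0.0523
line x 0.6232345675667045
```

```bash
python3 -m jog '[255,-1,0,0,0,0,0, 255,-2,0,0,0,0,0, 255,-3,0,0,0,0,0, 255,-4,0,0,0,0,0, 255,-5,0,0,0,0,0]' 60
python3 - <<'E'
from h import *
p=avg(2); print("line x",.6184+(p[1]-.062)*.0812)
p,R=tool();im=wcam(p,R);cv2.imwrite("pics/w10.png",im["color"])
E
```

```text
clock: 18.3
position: [0.6274, 0.1727, 0.0933]
ee_rot: [0.48, -0.48, 0.52, -0.52]
contact_force: [-0.0, 0.1, -3.9]
width: 0.0524
avg p [0.6275 0.1737 0.0933] sd [0.     0.0005 0.    ] F [ 0.5  0.5 -4.3] w 0.0524
line x 0.6274662525439143
```

View pics/w10.png

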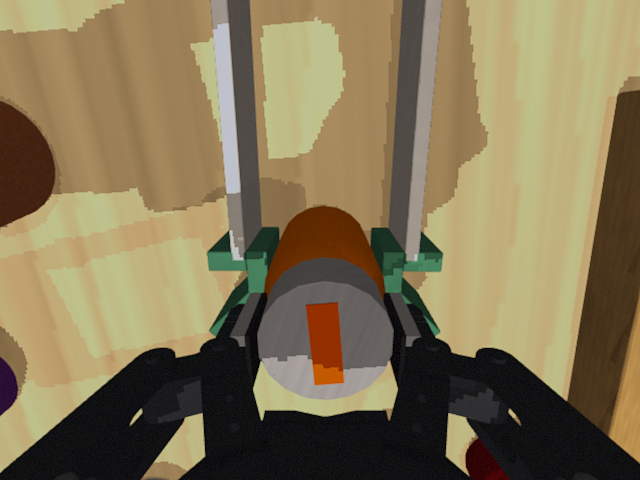

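```bash
python3 -m jog '[255,-1.5,0,0,0,0,0, 255,-4,0,0,0,0,0, 255,-7,0,0,0,0,0, 255,-10,0,0,0,0,0, 255,-12,0,0,0,0,0, 255,-13,0,0,0,0,0, 255,-13.3,0,0,0,0,0, 255,-13.3,0,0,0,0,0]' 60
python3 - <<'E'
from h import *
p=avg(3); print("line x",.6184+(p[1]-.062)*.0812)
p,R=tool();im=wcam(p,R);cv2.imwrite("pics/w11.png",im["color"])
E
```

```text
clock: 19.45
position: [0.638, 0.3037, 0.0932]
ee_rot: [-0.479, 0.48, -0.52, 0.52]
contact_force: [0.0, -0.0, -4.1]
width: 0.0524
avg p [0.6381 0.3033 0.0934] sd [0. 0. 0.] F [-0.3  0.3 -3.6] w 0.0526
line x 0.6379951745175447
```

View pics/w11.png

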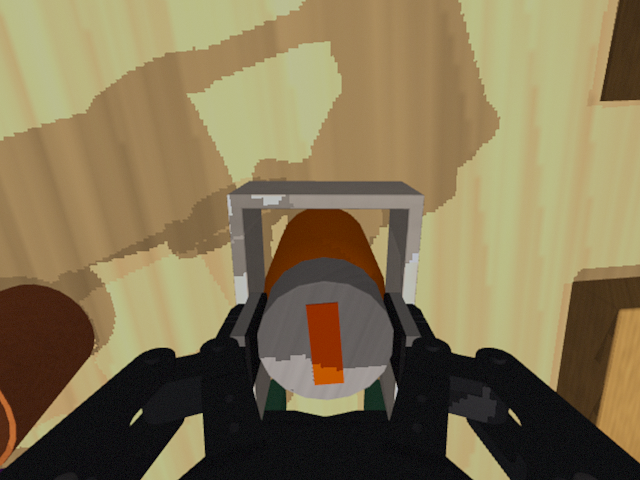

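```bash
python3 -m jog '[255,0,0.2,0,0,0,0, 255,0,0.35,0,0,0,0, 255,0,0.35,0,0,0,0, 0,0,0.35,0,0,0,0, 0,0,0.35,0,0,0,0, 0,0,0.35,0,0,0,0, 0,0,-3,0,0,0,0, 0,0,-9,0,0,0,0, 0,0,-15,0,0,0,0, 0,6,-15,0,0,0,0, 0,12,-15,0,0,0,0, 0,18,-15,0,0,0,0]' 60
python3 - <<'E'
from h import *
st();plan([.640,-.16,.24],-4.6);plan([.640,-.1435,.17],-4.6)
im=get_image("top");cv2.imwrite("pics/t3.png",im["color"])
E
```

```text
clock: 21.15
position: [0.6234, 0.1234, 0.2434]
ee_rot: [-0.48, 0.479, -0.519, 0.52]
contact_force: [0.6, 0.1, 0.6]
width: 0.0853
t 21.15 p [0.6234 0.1234 0.2434] jaw -4.56 down [ 0.001 -0.    -1.   ] F [0.6 0.1 0.6] w 0.0853 q [ 0.09  0.36  1.35 -0.    1.43  0.17]
shift cm [28.12  0.35  3.91] turn [-0.006  0.005  0.   ]
shift cm [26.47  7.35  3.77] turn [-0.006  0.005  0.   ]
```

View pics/t3.png

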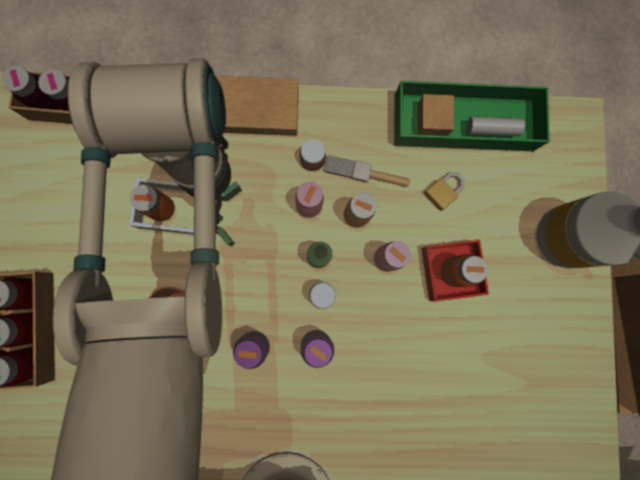

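Jar C stands in the pen (lid near 145,198) and A stands in the tray (470,270). On to jar B; view it from above first.

```bash
python3 -m jog '[0,5,0,0.7,0,0,0, 0,11,0,1.5,0,0,0, 0,17,0,2.3,0,0,0, 0,23,0,3.1,0,0,0, 0,28,0,3.9,0,0,0, 0,28,0,3.9,0,0,0, 0,28,0,3.9,0,0,0]' 60
python3 - <<'E'
from h import *
avg(2);p,R=tool();im=wcam(p,R);cv2.imwrite("pics/w12.png",im["color"]); print(p)
g=cv2.cvtColor(im["color"],cv2.COLOR_BGR2GRAY)[140:300,250:400]
h=cv2.HoughCircles(g,cv2.HOUGH_GRADIENT,1.5,200,param1=80,param2=12,minRadius=28,maxRadius=42)
c=h[0][0]; uv=(250+c[0],140+c[1]); print(uv,c[2],ray(im,uv,.12))
E
```

```text
clock: 22.08
position: [0.6399, -0.1569, 0.243]
ee_rot: [0.48, -0.479, 0.52, -0.519]
contact_force: [-0.7, 0.7, -0.8]
width: 0.0853
avg p [ 0.6399 -0.156   0.2432] sd [0.     0.0002 0.0001] F [-0.  -0.6  0. ] w 0.0855
[ 0.63988695 -0.15584031  0.24331514]
(np.float32(318.25), np.float32(217.25)) 31.0 [ 0.63550407 -0.14247356  0.12      ]
```

View pics/w12.png

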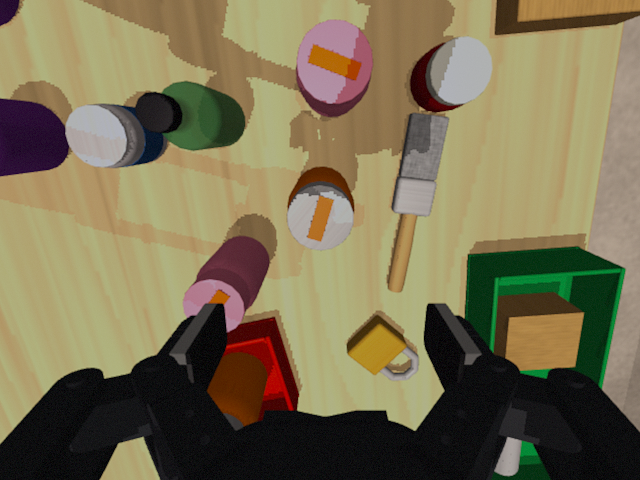

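```bash
python3 -m jog '[0,-1.3,3,-0.4,0,0,0, 0,-1.3,7.4,-0.4,0,0,0, 0,-1.3,7.4,-0.4,0,0,0, 0,-1.3,12,-0.4,0,0,0, 0,-1.3,15,-0.4,0,0,0, 0,-1.3,15.3,-0.4,0,0,0, 0,-1.3,15.3,-0.4,0,0,0, 255,-1.3,15.3,-0.4,0,0,0, 255,-1.3,15.3,-0.4,0,0,0, 255,-1.3,15.3,-0.4,0,0,0, 255,-1.3,15.3,-0.4,0,0,0]' 60
python3 - <<'E'
from h import *
st();avg(2);p,R=tool();im=wcam(p,R);cv2.imwrite("pics/w13.png",im["color"])
for z in (.27,.094): plan([.6184,.062,z],-4.6)
E
```

```text
clock: 23.6
position: [0.6376, -0.1444, 0.0923]
ee_rot: [-0.48, 0.479, -0.519, 0.521]
contact_force: [-2.1, 0.2, 5.9]
width: 0.0524
t 23.6 p [ 0.6376 -0.1444  0.0923] jaw -4.61 down [ 0.002 -0.001 -1.   ] F [-2.1  0.2  5.9] w 0.0524 q [-0.33  0.49  1.53  0.    1.12 -0.25]
avg p [ 0.6376 -0.1444  0.0923] sd [0. 0. 0.] F [-1.4  0.1  5.2] w 0.0524
shift cm [-20.41 -17.79  -3.53] turn [-0.018 -0.002  0.004]
shift cm [-20.42  -0.19  -3.58] turn [-0.018 -0.002  0.004]
```

View pics/w13.png

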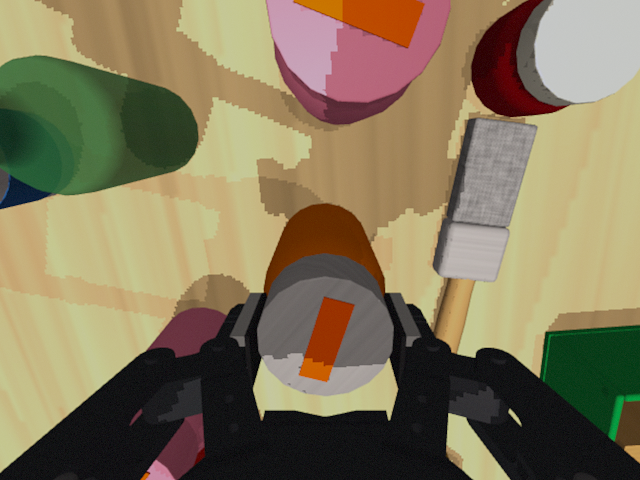

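```bash
python3 -m jog '[255,0,-6,0,0,0,0, 255,0,-12,0,0,0,0, 255,0,-18,0,0,0,0, 255,0,-18,0,0,0,0, 255,-5,-18,-0.9,0,0,0, 255,-10,-18,-1.8,0,0,0, 255,-15,-18,-2.6,0,0,0, 255,-20.4,-18,-3.5,0,0,0, 255,-20.4,-18,-3.5,0,0,0, 255,-20.4,-13,-3.5,0,0,0, 255,-20.4,-8,-3.5,0,0,0, 255,-20.4,-3,-3.5,0,0,0]' 60
python3 -m jog '[255,0,2,0,0,0,0, 255,0,2.6,0,0,0,0, 255,0,2.6,0,0,0,0, 255,0,2.6,0,0,0,0, 255,0,2.6,0,0,0,0]' 60
python3 - <<'E'
from h import *
p=avg(4);print("line x",.6184+(p[1]-.062)*.0812)
p,R=tool();im=wcam(p,R);cv2.imwrite("pics/w14.png",im["color"])
E
```

```text
clock: 25.25
position: [0.6172, 0.0613, 0.1173]
ee_rot: [0.479, -0.48, 0.52, -0.519]
contact_force: [0.8, 0.3, -4.6]
width: 0.0523
clock: 25.88
position: [0.6189, 0.0619, 0.0946]
ee_rot: [-0.48, 0.479, -0.519, 0.52]
contact_force: [0.2, 0.3, -3.8]
width: 0.0523
avg p [0.6187 0.062  0.0945] sd [0.0001 0.     0.    ] F [-0.1  0.1 -3.5] w 0.0525
line x 0.6184010295815917
```

View pics/w14.png

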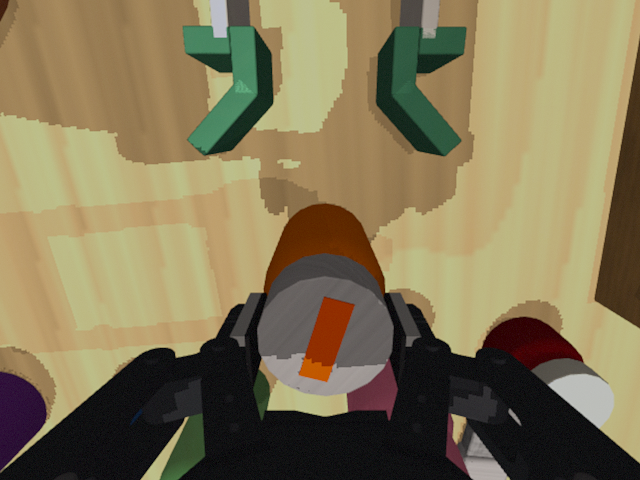

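Aligned within 0.3 mm. Advance to the flare.

```bash
python3 -m jog '[255,-2,0.1,0,0,0,0, 255,-4,0.1,0,0,0,0, 255,-6,0.1,0,0,0,0, 255,-6,0.1,0,0,0,0, 255,-6,0.1,0,0,0,0]' 60
python3 - <<'E'
from h import *
p=avg(3); print("line x",.6184+(p[1]-.062)*.0812)
E
```

```text
clock: 26.75
position: [0.6232, 0.1222, 0.0932]
ee_rot: [-0.48, 0.48, -0.519, 0.52]
contact_force: [-0.1, 0.7, -3.2]
width: 0.0527
avg p [0.6232 0.1216 0.0933] sd [0.     0.0002 0.    ] F [-0.5  0.  -4.2] w 0.0523
line x 0.6232396797808546
```

```bash
python3 -m jog '[255,-1,0,0,0,0,0, 255,-2,0,0,0,0,0, 255,-3,0,0,0,0,0, 255,-4,0,0,0,0,0, 255,-5,0,0,0,0,0]' 60
python3 - <<'E'
from h import *
p=avg(1); print("line x",.6184+(p[1]-.062)*.0812)
E
```

```text
clock: 27.52
position: [0.6274, 0.1726, 0.0933]
ee_rot: [0.48, -0.48, 0.52, -0.52]
contact_force: [0.0, 0.6, -2.7]
width: 0.0524
avg p [0.6275 0.1741 0.0933] sd [0. 0. 0.] F [ 0.7  0.6 -2.4] w 0.0523
line x 0.6275023890458359
```

```bash
python3 -m jog '[255,-1,0,0,0,0,0, 255,-3,0,0,0,0,0, 255,-5,0,0,0,0,0, 255,-6,0,0,0,0,0, 255,-6,0,0,0,0,0, 255,-6,0.2,0,0,0,0, 255,-6,0.35,0,0,0,0, 255,-6,0.35,0,0,0,0]' 60
python3 - <<'E'
from h import *
p=avg(1); print("line x",.6184+(p[1]-.062)*.0812)
p,R=tool();im=wcam(p,R);cv2.imwrite("pics/w15.png",im["color"])
E
```

```text
clock: 28.58
position: [0.6321, 0.2315, 0.0924]
ee_rot: [0.48, -0.479, 0.52, -0.52]
contact_force: [-3.0, 0.2, 7.7]
width: 0.0525
avg p [0.6321 0.2315 0.0924] sd [0. 0. 0.] F [-3.5  0.8  8. ] w 0.0518
line x 0.6321630698263211
```

View pics/w15.png

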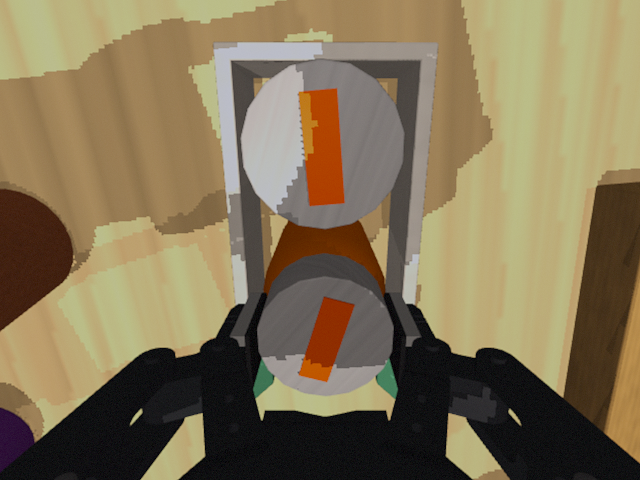

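```bash
python3 -m jog '[0,0,0,0,0,0,0, 0,0,0,0,0,0,0, 0,0,0,0,0,0,0, 0,0,-3,0,0,0,0, 0,0,-9,0,0,0,0, 0,0,-15,0,0,0,0, 0,0,-17,0,0,0,0, 0,6,-17,-6,0,0,0, 0,12,-17,-12,0,0,0, 0,18,-17,-18,0,0,0, 0,22,-17,-24,0,0,0, 0,22,-17,-24,0,0,0]' 60
python3 - <<'E'
from h import *
st()
for n in ("scene","top"):
    im=get_image(n);cv2.imwrite(f"pics/{n}9.png",im["color"])
E
```

```text
clock: 30.18
position: [0.3847, 0.038, 0.2597]
ee_rot: [-0.48, 0.48, -0.519, 0.52]
contact_force: [-0.2, -0.6, 0.8]
width: 0.0857
t 30.18 p [0.3847 0.038  0.2597] jaw -4.59 down [ 0.    -0.001 -1.   ] F [-0.2 -0.6  0.8] w 0.0857 q [-0.08 -0.03  1.8  -0.    1.37 -0.  ]
```

View pics/scene9.png

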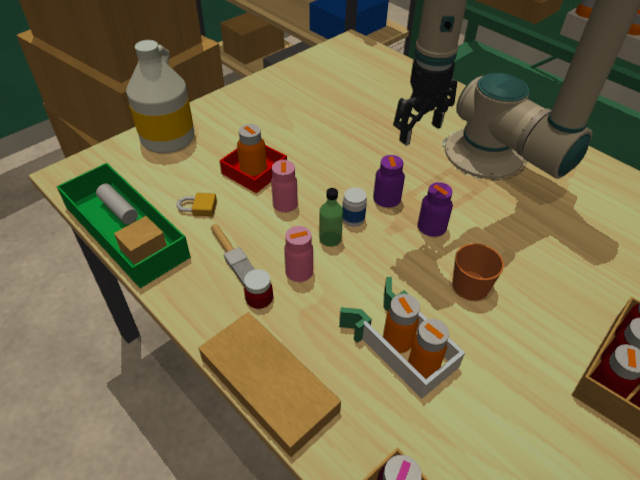

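View pics/top9.png

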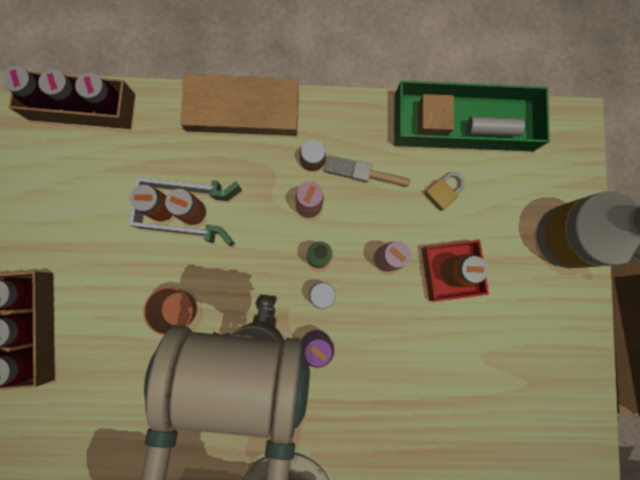

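Scene: two slim jars stand in the pen (405,310 and 430,345), and the wide one stands in the tray (252,150). The bystanders are at their original pixels and the arm is clear.

```bash
python3 -c "
from rig import sign_off;print(sign_off())"
```

```text
the job is handed in; nothing more can be done
None
```

I tried all three orange jars in the gauge from the flared end and handed the job in at about 30 s of the 72 s allowed.

| Start pixel in the top view | Size | Result in the gauge | Where it stands now |
|---|---|---|---|
| (271,294) | wide | Stopped in the flares; the push built to about 11 N and the jar began to tilt | Upright in the red tray |
| (378,306) | slim | Slid through with almost no side force | Upright at the far end of the pen |
| (363,206) | slim | Slid through with almost no side force | Upright in the pen, in front of the other slim jar |

- **Last checks:** The final scene and top pictures show two jars upright in the pen and one upright in the tray. The bystanders and look-alikes that could be seen are at their original pixels, and the gripper is open and clear. In the final top view the arm hides one purple jar, but the scene view shows that jar unmoved. No jar was lifted over the gauge or the pen.
- **Disagreements:** The wide jar's lid ended about 7 mm past the stated stop point, because the jar tilted in the grip while its glass was held. The arm also settled 1–2 mm after fast moves, so I let it settle and checked the alignment before each slim jar entered the throat. No check failed.

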